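# Seat the rocking carriage clock on its display base

## Task

The small black enamel carriage clock stands askew on its marble display base with two feet up on the raised brass strip, so it rocks. Turn it the short way round in place, lifting it no more than a couple of centimetres, until it stands square and centred on its base, dial still facing away from the robot, with all four feet flat on the marble astride the strip, and let go. Do not knock it over or disturb the ivory clock on the other base.

Things in the scene. Friction and masses are not known exactly. Their poses are not given: they have to be found in the camera images.
- black_clock: Loose black enamel carriage clock, 0.5-0.8 kg, 74 mm deep (x), 92 wide (y), 136 tall with handle. Origin: centre of its underside at the soles; z up, x out through the white dial. Brass feet, 12 mm across, 10 high, at x +-29, y +-38. Case top at z 98. Starts 30-45 degrees off square, leaning about 6: two diagonal feet on the strip, one on the marble, one in the air.
- black_clock_handle (a point): Centre of the black clock's straight brass handle bar: 130 mm above the clock's origin along its z. The bar runs along the clock's y, 66 mm long, 12 mm thick in x and z, on two 10 mm posts at y +-28 mm; 26 mm free between the bar and the case top. A firm grip across it (30 N) holds and turns the clock.
- black_clock_dial (a point): Centre of the round white dial (52 mm across) on the front of the black clock: 32 mm from the clock's origin along its x, 55 mm up.
- black_base: Fixed white marble base under the black clock, 140 (x) by 180 (y) by 14 mm. Origin: centre of its underside; z up, x away from the robot within 20 degrees. A brass strip runs along its y in the middle of its top, 18 mm wide, 150 long, 5 high. Square: clock x along base x, two feet either side of the strip, which the case then clears by 5 mm. The ivory clock's base is alike.
- ivory_clock: Ivory carriage clock of the same shape and size, loose, properly seated on the other base; to be left alone. Origin and axes as for the black clock.

How it is judged:
At the end, for the whole second after the job is handed in: The black clock stands at rest with all four feet on the marble astride the strip: upright within 2.3 degrees, its feet at the marble's level within 2 mm, square to its base within 11 degrees with the dial facing away from the robot, and its centre within 20 mm of the base's centre (angle between black_clock's own z axis and vertical below 0.04 rad and angle between the x axis of black_clock and the x axis of black_base, either way round below 0.2 rad and x of black_clock_dial in the frame of black_base above 0.01 m and horizontal distance between black_clock and black_base below 0.02 m and z of black_clock in the frame of black_base between 0.011 and 0.016 m and linear speed of black_clock below 0.02 m/s and angular speed of black_clock below 0.15 rad/s); the robot touches nothing.
It fails at once if the black clock is lifted more than 5 cm off the marble (z of black_clock in the frame of black_base above 0.064 m).
It fails at once if the black clock is tipped over (angle between black_clock's own z axis and vertical above 0.5 rad).
It fails at once if the ivory clock is disturbed (distance of ivory_clock from where it was at the start of the episode above 0.015 m).
It also fails if it takes over 32 s, if anything falls off the work surface, if the arm or the gripper's body presses on something with over 40 N, if the wrist force passes 120 N, or if a joint passes its speed limit or range.

## Robot

A 6-joint arm with a two-finger parallel gripper is mounted at the origin on the work surface. World frame = base frame: x ahead of the robot, y to its left, z up, the work surface at z = 0. Lengths are in m, angles in rad, forces in N, time in s.
With the tool pointing down it reaches from about 0.35 to 0.775 m from the base axis. Payload 7.3 kg.
Tool frame: the origin (TCP) lies midway between the tips of the shut fingers; the grasp point (between the pads) lies 19 mm behind it (robot.grip_depth is the z of the grasp point in the tool frame, in m); z points along the fingers, y is the line along which they close (so a half turn about z gives the same grasp; the last joint's range is limited). The gripper opens to 92 mm and grips with 3 to 60 N. Pads are 19 mm wide; open, the fingers measure 130 mm over their backs; the gripper's body (75 mm by 190 mm) begins 47 mm behind the grasp point.
Start: joints at [-0.146, 0.342, 1.524, -0, 1.275, -0.146], TCP at [0.525, 0, 0.227] pointing down, gripper open.
Joint ranges: [-2.53, 2.53], [-0.77, 2.02], [0.04, 2.7], [-1, 4.14], [0.28, 2.66], [-3.11, 3.11]. Speed limits (rad/s): [2.57, 2.57, 3.14, 3.14, 3.14, 3.14].

## Interface

Orientations are given as [roll, pitch, yaw] about the fixed x, y, z axes, in that order (R = Rz(yaw) Ry(pitch) Rx(roll)).
In Python, from cell import robot, viewer gives the robot as it stands.
- The arm moves only by the tool step_arm, never from a script. Its argument "increments" is a list of rows, each an object with "delta_pos": the shift along the tool's x, y, z in cm, a list of three; "dr": the turn, a rotation vector about the tool's x, y, z in degrees, a list of three; "fingers": the closure, from -1 (fully open) to 1 (shut), so that 0 is half open. In form: [{"delta_pos": [tx, ty, tz], "dr": [wx, wy, wz], "fingers": fingers}, ...]. A call has exactly 5 rows; each row is the pose to reach, as a shift and turn from the pose commanded when the call began, along the tool's axes at that moment; what a row does not reach only later rows make up. A row lasts 1/8 s, in which the tool goes at most 62.5 mm and 10.7 degrees, less where a joint would pass 70% of its speed; a pose out of reach is approached as far as the arm can. A call with a gripper value outside its range is refused whole. The fingers move at their own pace and stop on an object; "newtons" is the grip in N (left out, the last holds). Time passes only in rows, so rows that repeat a pose let the fingers close, or fill a call up. It gives the time, the measured TCP pose, the force, the opening and the grip force at its end, in the units of the state.
- robot.observe(): the state, without advancing time (a new reading comes with each control period).
- viewer.read_camera(name): name is "scene" or "side" or "wrist"; returns the picture (400x640x3 uint8, red, green, blue); there is no depth.
- viewer.camera_params(name): a dict with "K" (3x3 intrinsics, pixels), "T" (4x4, takes a point from camera to world coordinates). Camera axes: x right, y down, z forward; pixel columns grow to the right and rows downward; lengths in m; the calibration is good to about 2 mm. The wrist camera is an equidistant fisheye: a pixel r from the principal point sees the ray r / f radians off the axis. A picture is of the moment at which its call begins: read the wrist's pose just before it. camera_params takes no time and is no camera call; for the wrist camera it gives the pose at the moment of the call.
- robot.hand_in(): hands the job in; it is judged then, once.
The state is a dict: "time": time; "qpos": joint angles; "qvel": joint speeds; "joint_efforts": joint torques, N m; "tool_pos": TCP position; "tool_rot": TCP orientation; "contact_force": force on the tool from outside, world axes, zero at the start; "torque": the same for the moment, N m; "opening": finger opening in m; "grip_force": force on a finger pad.
Only numpy, scipy, OpenCV 4.12 (cv2) and the standard library are available. Lean on these libraries where they do the work, as an engineer would, in place of code of your own. Each camera call takes 0.05 s, during which the arm holds its last target. There are 200 camera calls.

## Working session

There is one attempt and no reset: what is moved stays moved. The work goes in short steps, Python scripts to look and compute and a tool call to move; the robot and the scene stay as the last step left them, time stands still between calls to the robot, and variables do not carry over. Pictures are saved under pics/ and viewed, at most 10 in all, crops included, and the job is handed in when it is done.

Besides the shell and the picture viewer there is one more tool, called after ">>>" by a JSON object that holds its "op" and its "data". step_arm: Moves the arm, as the interface text tells. Its arguments: {"type":"object","properties":{"increments":{"type":"array"},"newtons":{"type":"number"}},"required":["increments"]}

```bash
mkdir -p pics; python3 - <<'E'
from cell import robot, viewer
import cv2,numpy as np
for n in ["scene","side","wrist"]:
    p=viewer.camera_params(n); im=viewer.read_camera(n)
    cv2.imwrite(f"pics/{n}0.png",im[:,:,::-1])
    print(n,np.round(p["K"],1).tolist(),np.round(p["T"],3).tolist())
s=robot.observe();print(s,robot.grip_depth)
E
```

```text
scene [[486.9, 0.0, 317.5], [0.0, 486.9, 191.3], [0.0, 0.0, 1.0]] [[0.824, 0.385, -0.415, 0.926], [0.566, -0.546, 0.617, -0.572], [0.011, -0.744, -0.669, 0.716], [0.0, 0.0, 0.0, 1.0]]
side [[392.8, 0.0, 318.0], [0.0, 392.8, 199.9], [0.0, 0.0, 1.0]] [[0.992, -0.089, 0.09, 0.469], [-0.124, -0.542, 0.831, -0.721], [-0.025, -0.836, -0.549, 0.586], [0.0, 0.0, 0.0, 1.0]]
wrist [[309.7, 0.0, 315.8], [0.0, 309.7, 198.1], [0.0, 0.0, 1.0]] [[1.0, -0.0, -0.003, 0.524], [-0.001, -0.962, -0.274, 0.074], [-0.002, 0.274, -0.962, 0.386], [0.0, 0.0, 0.0, 1.0]]
{'time': 0.15, 'qpos': array([-1.45966893e-01,  3.42538610e-01,  1.52477787e+00, -2.33850795e-05,
        1.27539162e+00, -1.45995641e-01]), 'qvel': array([-2.05300458e-05, -2.52696032e-03, -3.82294819e-03,  5.81364571e-04,
        3.00107986e-05, -2.92231452e-03]), 'joint_efforts': array([ 7.52666965e-04, -4.31470585e+01, -2.44352603e+01,  7.18239485e-02,
        5.38185902e-02, -1.32920518e-04]), 'tool_pos': array([5.24705060e-01, 7.58066882e-05, 2.26223988e-01]), 'tool_rot': array([-3.14048582e+00, -1.40145688e-04,  1.57083182e+00]), 'contact_force': array([-0.31024521, -0.58372721, -0.07147339]), 'torque': array([-0.06427712, -0.0238787 , -0.0012545 ]), 'grip_force': 0.0, 'opening': 0.09138544576880714} -0.0188
```

View pics/scene0.png

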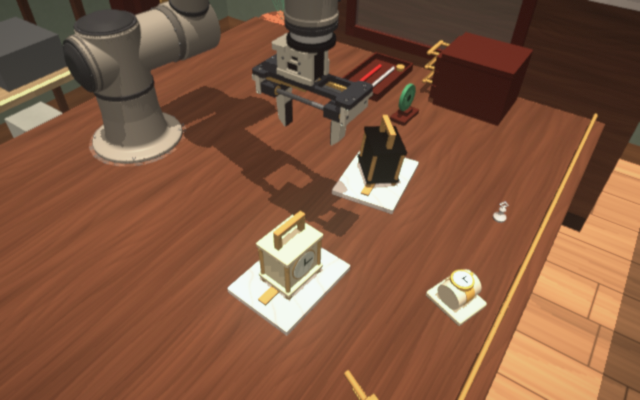

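View pics/side0.png

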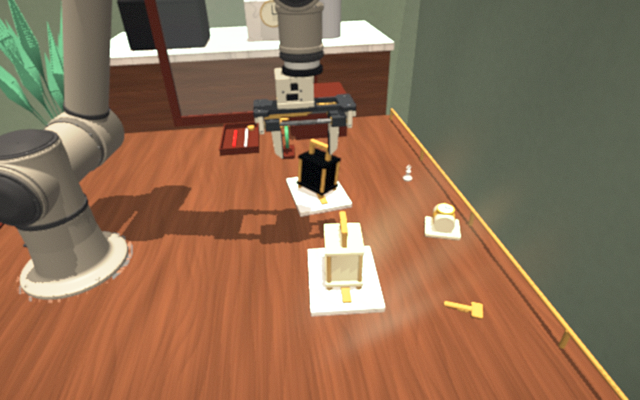

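View pics/wrist0.png

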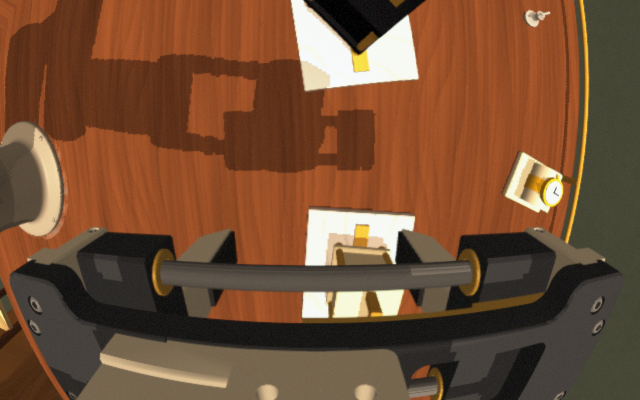

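```bash
python3 - <<'E'
import cv2,numpy as np
a=cv2.imread("pics/scene0.png")[105:215,325:425]; b=cv2.imread("pics/side0.png")[120:230,275:375]
f=lambda i:cv2.resize(i,(400,440),interpolation=cv2.INTER_CUBIC)
o=np.hstack([f(a),f(b)]); o=np.clip(255*(o/255.)**.6,0,255).astype(np.uint8); cv2.imwrite("pics/crop1.png",o)
E
```

```text
(no output)
```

View pics/crop1.png

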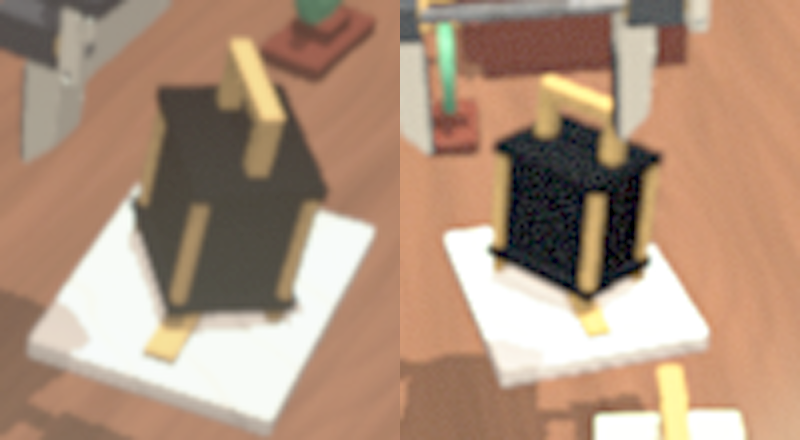

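```bash
cat > h.py <<'E'
from cell import robot, viewer
import cv2,numpy as np
from scipy.spatial.transform import Rotation as Rn
def ray(p,uv,fish=False):
    K,T=np.array(p["K"]),np.array(p["T"])
    d=np.array([(uv[0]-K[0,2])/K[0,0],(uv[1]-K[1,2])/K[1,1],1.])
    if fish:
        r=np.hypot(d[0],d[1]); d=np.array([d[0]/r*np.sin(r),d[1]/r*np.sin(r),np.cos(r)])
    return T[:3,3],T[:3,:3]@d
def atz(p,uv,z,fish=False):
    o,d=ray(p,uv,fish); return o+d*(z-o[2])/d[2]
def tri(rays):
    A=b=0
    for o,d in rays:
        d=d/np.linalg.norm(d); M=np.eye(3)-np.outer(d,d); A=A+M; b=b+M@o
    x=np.linalg.solve(A,b); return x,[np.linalg.norm(np.cross(x-o,d/np.linalg.norm(d))) for o,d in rays]
E
python3 - <<'E'
from h import *
np.set_printoptions(precision=4,suppress=True)
S,D=viewer.camera_params("scene"),viewer.camera_params("side")
for uv in [(332.5,191.3),(393,208.8),(418.8,162)]: print("scene",atz(S,uv,.014))
for uv in [(285.8,178.8),(300.5,212.5),(352,202.5)]: print("side",atz(D,uv,.014))
print(tri([ray(S,(385,115)),ray(D,(311.3,140))]))
print(tri([ray(S,(391,135)),ray(D,(328,146.3))]))
E
```

```text
scene [0.5167 0.0948 0.014 ]
scene [0.6494 0.1218 0.014 ]
scene [0.6248 0.2955 0.014 ]
side [0.4847 0.2714 0.014 ]
side [0.5122 0.0949 0.014 ]
side [0.6497 0.1188 0.014 ]
(array([0.5582, 0.2244, 0.1533]), [np.float64(0.0015082416796559168), np.float64(0.0015082416796559266)])
(array([0.5974, 0.178 , 0.1499]), [np.float64(0.0023106705405026087), np.float64(0.00231067054050254)])
```

>>> {"op": "step_arm", "data": {"increments": [{"delta_pos":[4,1,0],"dr":[0,0,-8],"fingers":-1},{"delta_pos":[9,2.3,0],"dr":[0,0,-17],"fingers":-1},{"delta_pos":[14.5,3.8,0],"dr":[0,0,-27],"fingers":-1},{"delta_pos":[18.5,4.9,0],"dr":[0,0,-36],"fingers":-1},{"delta_pos":[20.1,5.3,0],"dr":[0,0,-40],"fingers":-1}]}}

```text
time: 0.78
tool_pos: [0.5779, 0.2035, 0.226]
tool_rot: [-3.141, -0.001, 2.275]
contact_force: [-0.4, -1.5, -0.7]
opening: 0.0918
grip_force: 0.0
```

>>> {"op": "step_arm", "data": {"increments": [{"delta_pos":[0,0,0],"dr":[0,0,0],"fingers":-1},{"delta_pos":[0,0,0],"dr":[0,0,0],"fingers":-1},{"delta_pos":[0,0,0],"dr":[0,0,0],"fingers":-1},{"delta_pos":[0,0,0],"dr":[0,0,0],"fingers":-1},{"delta_pos":[0,0,0],"dr":[0,0,0],"fingers":-1}]}}

```text
time: 1.4
tool_pos: [0.5781, 0.2006, 0.2269]
tool_rot: [3.141, 0.0, 2.268]
contact_force: [-0.6, 0.5, 0.3]
opening: 0.0919
grip_force: 0.0
```

```bash
python3 - <<'E'
from h import *
import json
p=viewer.camera_params("wrist"); im=viewer.read_camera("wrist")
cv2.imwrite("pics/wrist1.png",im[:,:,::-1])
json.dump({k:np.array(p[k]).tolist() for k in("K","T")},open("w1.json","w"))
print(np.round(p["T"],3).tolist(),robot.observe()["contact_force"])
E
```

```text
[[0.767, 0.617, 0.174, 0.53], [0.642, -0.738, -0.21, 0.257], [-0.001, 0.273, -0.962, 0.386], [0.0, 0.0, 0.0, 1.0]] [ 0.20249617 -0.0166249  -0.03211572]
```

View pics/wrist1.png

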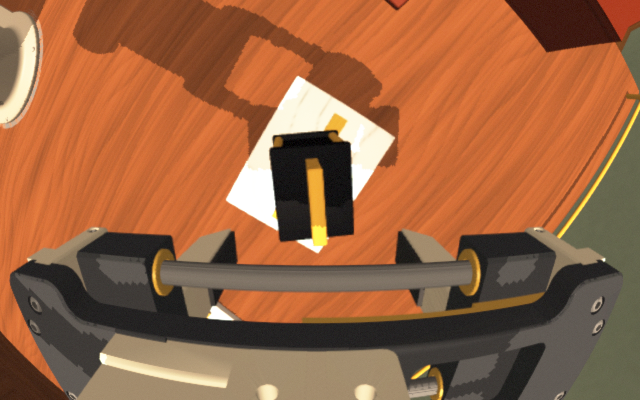

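```bash
python3 - <<'E'
from h import *
import json
np.set_printoptions(precision=4,suppress=True)
p=json.load(open("w1.json"))
B=np.array([atz(p,u,.014,True) for u in [(300,76),(394,137),(318,251),(227,200)]]);print(B,B.mean(0))
D,C,Bb,A=B[:,:2]
for v in (C-D,Bb-A): print(np.degrees(np.arctan2(v[1],v[0])),np.linalg.norm(v))
for v in (D-A,C-Bb): print(np.degrees(np.arctan2(v[1],v[0]))-90,np.linalg.norm(v))
f=atz(p,(314,160),.153,True);n=atz(p,(319.5,234),.148,True);v=f-n
print(f,n,(f+n)/2,np.linalg.norm(v),np.degrees(np.arctan2(v[1],v[0]))-90)
T=np.array([atz(p,u,.112,True) for u in [(271,150),(351,143),(354,235),(281,241)]]);print(T,T.mean(0))
for i in range(4):
  v=T[i]-T[i-1];print(np.degrees(np.arctan2(v[1],v[0])),np.linalg.norm(v))
E
```

```text
[[0.4872 0.2789 0.014 ]
 [0.6211 0.2969 0.014 ]
 [0.6467 0.1219 0.014 ]
 [0.5116 0.1006 0.014 ]] [0.5667 0.1996 0.014 ]
7.654971446898661 0.13514764911103916
8.938765672184962 0.136785101353264
7.780359941193126 0.17997395264663876
8.301709027160058 0.1769201822528578
[0.5521 0.2286 0.153 ] [0.5956 0.1834 0.148 ] [0.5738 0.206  0.1505] 0.06290544366880352 43.96694352206322
[[0.5204 0.206  0.112 ]
 [0.5712 0.2565 0.112 ]
 [0.6318 0.1927 0.112 ]
 [0.5817 0.1426 0.112 ]] [0.5763 0.1994 0.112 ]
134.04510182507164 0.08820226657860077
44.86793539622737 0.07165751662689451
-46.522225397643226 0.088013867067319
-134.9659709416076 0.07078919630493333
```

>>> {"op": "step_arm", "data": {"increments": [{"delta_pos":[0.6,-0.1,0],"dr":[5,3.3,-4],"fingers":-1},{"delta_pos":[0.6,-0.1,2.5],"dr":[5,3.3,-4],"fingers":-1},{"delta_pos":[0.6,-0.1,6],"dr":[5,3.3,-4],"fingers":-1},{"delta_pos":[0.6,-0.1,9],"dr":[5,3.3,-4],"fingers":-1},{"delta_pos":[0.6,-0.1,9.9],"dr":[5,3.3,-4],"fingers":-0.6}]}}

```text
time: 2.08
tool_pos: [0.5724, 0.2047, 0.1259]
tool_rot: [-3.053, -0.062, 2.336]
contact_force: [0.7, 1.0, 0.1]
opening: 0.0857
grip_force: 0.0
```

>>> {"op": "step_arm", "data": {"increments": [{"delta_pos":[0,0,0],"dr":[0,0,0],"fingers":-0.2},{"delta_pos":[0,0,0],"dr":[0,0,0],"fingers":0},{"delta_pos":[0,0,0],"dr":[0,0,0],"fingers":0.2},{"delta_pos":[0,0,0],"dr":[0,0,0],"fingers":0.3},{"delta_pos":[0,0,0],"dr":[0,0,0],"fingers":0.4}], "newtons": 10}}

```text
time: 2.7
tool_pos: [0.5735, 0.205, 0.128]
tool_rot: [-3.057, -0.06, 2.336]
contact_force: [-0.2, -0.6, -0.9]
opening: 0.0363
grip_force: 0.0
```

```bash
python3 - <<'E'
from h import *
a=viewer.read_camera("scene")[90:220,315:435,::-1]; b=viewer.read_camera("side")[110:230,265:375,::-1]; w=viewer.read_camera("wrist")[60:330,180:460,::-1]
f=lambda i,s:cv2.resize(i,s,interpolation=cv2.INTER_CUBIC)
o=np.hstack([f(a,(260,282)),f(b,(260,284))[:282],f(w,(280,282))]); o=np.clip(255*(o/255.)**.6,0,255).astype(np.uint8); cv2.imwrite("pics/c2.png",o)
print(robot.observe())
E
```

```text
{'time': 2.85, 'qpos': array([ 0.21400224,  0.63970042,  1.3138419 ,  0.00694906,  1.29232643,
       -0.55623086]), 'qvel': array([-0.00062417,  0.00026697,  0.00018158, -0.00080476, -0.00071576,
        0.00010785]), 'joint_efforts': array([ 1.59948639e-03, -5.61850262e+01, -2.29198533e+01,  7.51055195e-02,
        5.60653992e-01, -4.53412242e-03]), 'tool_pos': array([0.57338915, 0.20497299, 0.12776075]), 'tool_rot': array([-3.05633584, -0.06047145,  2.3361904 ]), 'contact_force': array([0.29765708, 0.10679133, 0.21714818]), 'torque': array([ 0.055365  , -0.06329006, -0.06663603]), 'grip_force': 0.0, 'opening': 0.028252493643416546}
```

View pics/c2.png

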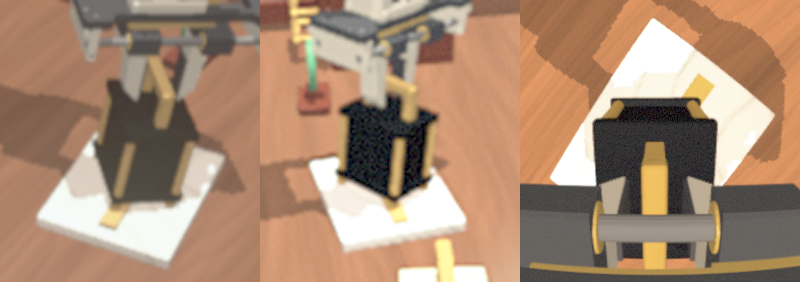

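The picture shows the bar (wrist crop, column ~653) midway between and parallel to the fingers (columns ~612 and ~698), so I'm closing on it.

>>> {"op": "step_arm", "data": {"increments": [{"delta_pos":[0,0,0],"dr":[0,0,0],"fingers":0.6},{"delta_pos":[0,0,0],"dr":[0,0,0],"fingers":0.8},{"delta_pos":[0,0,0],"dr":[0,0,0],"fingers":1},{"delta_pos":[0,0,0],"dr":[0,0,0],"fingers":1},{"delta_pos":[0,0,0],"dr":[0,0,0],"fingers":1}], "newtons": 35}}

```text
time: 3.48
tool_pos: [0.5733, 0.2049, 0.1277]
tool_rot: [-3.056, -0.061, 2.336]
contact_force: [-0.8, 0.3, -0.6]
opening: 0.0113
grip_force: 35.0
```

>>> {"op": "step_arm", "data": {"increments": [{"delta_pos":[0,0,0],"dr":[0,0,0],"fingers":1},{"delta_pos":[0,0,0],"dr":[0,0,0],"fingers":1},{"delta_pos":[0,0,-0.3],"dr":[0,0,0],"fingers":1},{"delta_pos":[0,0,-0.7],"dr":[0,0,0],"fingers":1},{"delta_pos":[0,0,-1.2],"dr":[0,0,0],"fingers":1}]}}

```text
time: 4.1
tool_pos: [0.5745, 0.2052, 0.1395]
tool_rot: [-3.056, -0.061, 2.336]
contact_force: [0.2, 0.1, -5.9]
opening: 0.0116
grip_force: 35.0
```

```bash
python3 - <<'E'
from h import *
np.set_printoptions(precision=4,suppress=True)
s=robot.observe();R=Rn.from_euler('xyz',s["tool_rot"]).as_matrix()
# target: tool y at 8.7deg, vertical
def tgt(yaw): 
    c,n=np.cos(yaw),np.sin(yaw); return np.array([[-n,c,0],[c,n,0],[0,0,-1]])  # cols x,y,z
Rt=tgt(np.radians(8.7))
print(s["tool_pos"],s["grip_force"],s["opening"],s["contact_force"]);print(np.degrees(Rn.from_matrix(R.T@Rt).as_rotvec()))
p=np.array([.567,.198,s["tool_pos"][2]]);print(R.T@(p-s["tool_pos"])*100, R)
E
```

```text
[0.5745 0.2052 0.1395] 34.99906897544861 0.011597746009556527 [ 0.234   0.0597 -5.9448]
[-5.837  -1.8728 35.2735]
[-0.0029 -1.0331  0.0888] [[-0.6916  0.7148 -0.1039]
 [ 0.7197  0.6941 -0.0157]
 [ 0.061  -0.0856 -0.9945]]
```

>>> {"op": "step_arm", "data": {"increments": [{"delta_pos":[0,-0.2,0],"dr":[-0.8,-0.3,5],"fingers":1},{"delta_pos":[0,-0.4,0],"dr":[-2,-0.7,12],"fingers":1},{"delta_pos":[0,-0.6,0],"dr":[-3.3,-1.1,20],"fingers":1},{"delta_pos":[0,-0.85,0.1],"dr":[-4.8,-1.5,29],"fingers":1},{"delta_pos":[0,-1,0.1],"dr":[-5.8,-1.9,35.3],"fingers":1}]}}

```text
time: 4.72
tool_pos: [0.5671, 0.1981, 0.1397]
tool_rot: [3.141, 0.001, 1.718]
contact_force: [-0.3, 0.0, -5.9]
opening: 0.0116
grip_force: 35.0
```

>>> {"op": "step_arm", "data": {"increments": [{"delta_pos":[0,0,0],"dr":[0,0,0],"fingers":1},{"delta_pos":[0,0,0],"dr":[0,0,0],"fingers":1},{"delta_pos":[0,0,0],"dr":[0,0,0],"fingers":1},{"delta_pos":[0,0,0],"dr":[0,0,0],"fingers":1},{"delta_pos":[0,0,0],"dr":[0,0,0],"fingers":1}]}}

```text
time: 5.35
tool_pos: [0.5674, 0.1982, 0.1394]
tool_rot: [3.141, 0.001, 1.722]
contact_force: [-0.4, -0.9, -5.5]
opening: 0.0115
grip_force: 35.0
```

```bash
python3 - <<'E'
from h import *
import json
p=viewer.camera_params("wrist");json.dump({k:np.array(p[k]).tolist() for k in("K","T")},open("w2.json","w"))
w=viewer.read_camera("wrist")[50:350,170:470,::-1]
a=viewer.read_camera("scene")[90:215,310:435,::-1]; b=viewer.read_camera("side")[110:230,265:385,::-1]
f=lambda i,s:cv2.resize(i,s,interpolation=cv2.INTER_CUBIC)
o=np.vstack([np.hstack([f(a,(300,300)),f(b,(300,300))])]); o=np.hstack([o[:, :300],o[:,300:]])
W=f(w,(500,500)); L=np.vstack([f(a,(300,300)),f(b,(300,300))]); W=cv2.copyMakeBorder(W,0,100,0,0,cv2.BORDER_CONSTANT)
o=np.hstack([L,W]); o=np.clip(255*(o/255.)**.6,0,255).astype(np.uint8); cv2.imwrite("pics/c3.png",o)
s=robot.observe();print(s["tool_pos"],s["tool_rot"],s["contact_force"],s["torque"])
E
```

```text
[0.56739191 0.19819458 0.13951217] [3.14128212e+00 7.17149894e-04 1.72228321e+00] [-0.28147407  1.11138596 -5.98015957] [ 0.0319603  -0.00662858 -0.04271338]
```

View pics/c3.png

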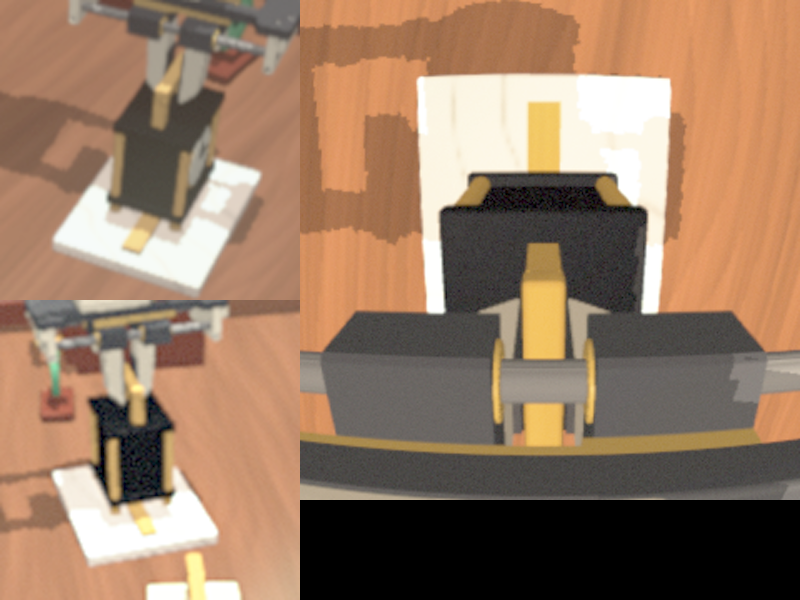

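```bash
python3 - <<'E'
from h import *
import json
np.set_printoptions(precision=4,suppress=True)
p=json.load(open("w2.json"))
P=lambda u,v:(170+(u-300)*.6,50+v*.6)
B=[atz(p,P(*q),.014,True) for q in [(418,78),(670,78)]]
C=[atz(p,P(*q),.126,True) for q in [(442,209),(645,209)]]
H=atz(p,P(543.5,274),.164,True)
ex=np.array([np.cos(np.radians(8.7)),np.sin(np.radians(8.7))]);ey=np.array([-ex[1],ex[0]])
c=np.array([.567,.198])
for q in B+C+[H]: print(q,(q[:2]-c)@ex,(q[:2]-c)@ey)
for a,b in (B,C): print(np.degrees(np.arctan2((b-a)[1],(b-a)[0])),np.linalg.norm(b-a))
D=viewer.camera_params("side")
# strip near end centre in side view and near foot soles
q=lambda u,v:(265+u*.4,110+(v-300)*.4)
print(atz(D,q(146,530),.019), "expected", c-ey*.075)
E
```

```text
[0.4846 0.2766 0.014 ] -0.06957754003192522 0.09016942577929224
[0.6224 0.2976 0.014 ] 0.06985834214961278 0.09008913675793456
[0.5263 0.2308 0.126 ] -0.03531015134101643 0.03856315155380953
[0.5957 0.2414 0.126 ] 0.03494551929209066 0.03851434289160831
[0.5626 0.2256 0.164 ] -0.00018603143802192805 0.027959633351616366
8.667008337562464 0.1394359052972752
8.660194958318737 0.0702556875875052
[0.5751 0.1257 0.019 ] expected [0.5783 0.1239]
```

Square and centred in x; about 5 mm short along base y. Correcting, then lowering.

>>> {"op": "step_arm", "data": {"increments": [{"delta_pos":[0.3,0,0],"dr":[0,0,0],"fingers":1},{"delta_pos":[0.5,0,0],"dr":[0,0,0],"fingers":1},{"delta_pos":[0.5,0,0.4],"dr":[0,0,0],"fingers":1},{"delta_pos":[0.5,0,0.8],"dr":[0,0,0],"fingers":1},{"delta_pos":[0.5,0,1.1],"dr":[0,0,0],"fingers":1}]}}

```text
time: 6.12
tool_pos: [0.5665, 0.203, 0.128]
tool_rot: [-3.141, 0.001, 1.722]
contact_force: [0.4, -0.9, -6.2]
opening: 0.0116
grip_force: 35.0
```

>>> {"op": "step_arm", "data": {"increments": [{"delta_pos":[0,0,0],"dr":[0,0,0],"fingers":1},{"delta_pos":[0,0,0],"dr":[0,0,0],"fingers":1},{"delta_pos":[0,0,0.1],"dr":[0,0,0],"fingers":1},{"delta_pos":[0,0,0.1],"dr":[0,0,0],"fingers":1},{"delta_pos":[0,0,0.1],"dr":[0,0,0],"fingers":1}]}}

```text
time: 6.75
tool_pos: [0.5667, 0.2032, 0.1276]
tool_rot: [3.141, 0.001, 1.722]
contact_force: [-0.5, -0.1, -6.3]
opening: 0.0116
grip_force: 35.0
```

Still hanging with its full weight; lowering in small steps.

>>> {"op": "step_arm", "data": {"increments": [{"delta_pos":[0,0,0.1],"dr":[0,0,0],"fingers":1},{"delta_pos":[0,0,0.1],"dr":[0,0,0],"fingers":1},{"delta_pos":[0,0,0.2],"dr":[0,0,0],"fingers":1},{"delta_pos":[0,0,0.2],"dr":[0,0,0],"fingers":1},{"delta_pos":[0,0,0.2],"dr":[0,0,0],"fingers":1}]}}

```text
time: 7.38
tool_pos: [0.5667, 0.2031, 0.1255]
tool_rot: [3.141, 0.001, 1.722]
contact_force: [-0.3, 0.9, -6.3]
opening: 0.0118
grip_force: 35.0
```

>>> {"op": "step_arm", "data": {"increments": [{"delta_pos":[0,0,0.1],"dr":[0,0,0],"fingers":1},{"delta_pos":[0,0,0.1],"dr":[0,0,0],"fingers":1},{"delta_pos":[0,0,0.1],"dr":[0,0,0],"fingers":1},{"delta_pos":[0,0,0.1],"dr":[0,0,0],"fingers":1},{"delta_pos":[0,0,0.1],"dr":[0,0,0],"fingers":1}]}}

```text
time: 8.0
tool_pos: [0.5667, 0.2031, 0.1246]
tool_rot: [3.141, 0.001, 1.722]
contact_force: [-0.7, -1.4, -5.7]
opening: 0.0113
grip_force: 35.0
```

>>> {"op": "step_arm", "data": {"increments": [{"delta_pos":[0,0,0.1],"dr":[0,0,0],"fingers":1},{"delta_pos":[0,0,0.1],"dr":[0,0,0],"fingers":1},{"delta_pos":[0,0,0.1],"dr":[0,0,0],"fingers":1},{"delta_pos":[0,0,0.1],"dr":[0,0,0],"fingers":1},{"delta_pos":[0,0,0.1],"dr":[0,0,0],"fingers":1}]}}

```text
time: 8.62
tool_pos: [0.5667, 0.2032, 0.1235]
tool_rot: [3.141, 0.001, 1.722]
contact_force: [-0.2, -0.0, -5.9]
opening: 0.0113
grip_force: 35.0
```

>>> {"op": "step_arm", "data": {"increments": [{"delta_pos":[0,0,0.1],"dr":[0,0,0],"fingers":1},{"delta_pos":[0,0,0.1],"dr":[0,0,0],"fingers":1},{"delta_pos":[0,0,0.1],"dr":[0,0,0],"fingers":1},{"delta_pos":[0,0,0.1],"dr":[0,0,0],"fingers":1},{"delta_pos":[0,0,0.1],"dr":[0,0,0],"fingers":1}]}}

```text
time: 9.25
tool_pos: [0.5667, 0.2033, 0.1228]
tool_rot: [3.141, 0.001, 1.722]
contact_force: [-1.5, 1.4, -1.5]
opening: 0.0117
grip_force: 35.0
```

Feet have touched down (hanging force fell from 6 N to 1.5 N). Easing the grip, then opening.

>>> {"op": "step_arm", "data": {"increments": [{"delta_pos":[0,0,0.05],"dr":[0,0,0],"fingers":1},{"delta_pos":[0,0,0.05],"dr":[0,0,0],"fingers":1},{"delta_pos":[0,0,0.05],"dr":[0,0,0],"fingers":1},{"delta_pos":[0,0,0.05],"dr":[0,0,0],"fingers":1},{"delta_pos":[0,0,0.05],"dr":[0,0,0],"fingers":1}], "newtons": 4}}

```text
time: 9.88
tool_pos: [0.5668, 0.2034, 0.1224]
tool_rot: [3.141, 0.0, 1.722]
contact_force: [-2.9, 3.5, 5.2]
opening: 0.0117
grip_force: 4.0
```

>>> {"op": "step_arm", "data": {"increments": [{"delta_pos":[0,0,0],"dr":[0,0,0],"fingers":0.6},{"delta_pos":[0,0,0],"dr":[0,0,0],"fingers":0.3},{"delta_pos":[0,0,0],"dr":[0,0,0],"fingers":0},{"delta_pos":[0,0,0],"dr":[0,0,0],"fingers":-0.3},{"delta_pos":[0,0,0],"dr":[0,0,0],"fingers":-0.3}]}}

```text
time: 10.5
tool_pos: [0.5667, 0.203, 0.122]
tool_rot: [3.141, 0.001, 1.722]
contact_force: [-0.1, 0.3, -0.2]
opening: 0.054
grip_force: 0.0
```

>>> {"op": "step_arm", "data": {"increments": [{"delta_pos":[0,0,0],"dr":[0,0,0],"fingers":-0.4},{"delta_pos":[0,0,-2],"dr":[0,0,0],"fingers":-0.4},{"delta_pos":[0,0,-5],"dr":[0,0,0],"fingers":-0.4},{"delta_pos":[0,0,-9],"dr":[0,0,0],"fingers":-0.4},{"delta_pos":[0,0,-11],"dr":[0,0,0],"fingers":-0.4}]}}

```text
time: 11.12
tool_pos: [0.5673, 0.2034, 0.2345]
tool_rot: [3.138, 0.0, 1.722]
contact_force: [-0.4, -0.7, 0.0]
opening: 0.0642
grip_force: 0.0
```

```bash
python3 - <<'E'
from h import *
import json
p=viewer.camera_params("wrist");json.dump({k:np.array(p[k]).tolist() for k in("K","T")},open("w3.json","w"))
w=viewer.read_camera("wrist")[50:300,190:440,::-1]
a=viewer.read_camera("scene")[90:215,310:435,::-1]; b=viewer.read_camera("side")[110:230,265:385,::-1]
f=lambda i,s:cv2.resize(i,s,interpolation=cv2.INTER_CUBIC)
W=f(w,(500,500)); L=np.vstack([f(a,(300,300)),f(b,(300,300))]); W=cv2.copyMakeBorder(W,0,100,0,0,cv2.BORDER_CONSTANT)
o=np.hstack([L,W]); o=np.clip(255*(o/255.)**.6,0,255).astype(np.uint8); cv2.imwrite("pics/c4.png",o)
E
```

```text
(no output)
```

View pics/c4.png

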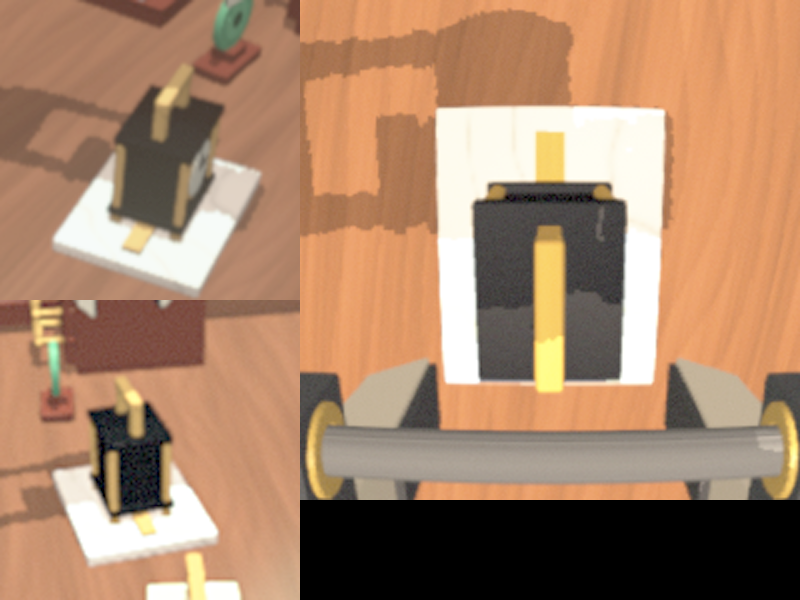

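```bash
python3 - <<'E'
from h import *
import json
np.set_printoptions(precision=4,suppress=True)
p=json.load(open("w3.json"))
P=lambda q:(190+(q[0]-300)*.5,50+q[1]*.5)
B=np.array([atz(p,P(q),.014,True) for q in [(437,109),(664,109),(654,383),(445,383)]])
C=np.array([atz(p,P(q),.112,True) for q in [(475,201),(626,200),(622,379),(480,381)]])
t=np.radians(8.7);M=np.array([[np.cos(t),np.sin(t)],[-np.sin(t),np.cos(t)]])
for X in (B,C): print((X[:,:2]-[.567,.198])@M.T, (X.mean(0)[:2]-[.567,.198])@M.T)
for a in (.150,): print((np.array([atz(p,P(q),a,True)[:2] for q in [(549,242),(549,365)]])-[.567,.198])@M.T)
E
```

```text
[[-0.0691  0.0901]
 [ 0.0696  0.0899]
 [ 0.0699 -0.09  ]
 [-0.0713 -0.0898]] [-0.0002  0.    ]
[[-0.0345  0.0445]
 [ 0.0348  0.0449]
 [ 0.0355 -0.0439]
 [-0.0351 -0.0448]] [0.0002 0.0002]
[[-0.0005  0.0324]
 [-0.0007 -0.0205]]
```

The clock's case top is centred and square on the base to within a millimetre or so. It is level, the dial faces away, and the gripper is clear.

```bash
python3 -c "
from cell import robot
print(robot.hand_in())"
```

```text
the job is handed in; nothing more can be done
None
```

The black clock now stands upright, square and centred on its marble base, feet astride the strip and dial facing away from the robot. I let go, left the ivory clock alone, and handed the job in at about 11 s; the hand-in reported no verdict.

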